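# Hold the long glass reference cell in the photometer beam

### The job

Check the coolant photometer with its long glass reference cell. First throw the shutter lever upright into the middle notch, the one the arrow plate points at, and leave it there; then pick up the long cell from the rubber tray by its two broad frosted faces only (the fingers must never touch the clear windows at its narrow ends) and hold it upright in the light path, midway between the two heads, windows facing them and centred on the beam, without the cell touching the instrument. The program finishes while the gripper is still holding the cell there in the air; leave the short cells and everything else on the table where they are.

Things in the scene. Friction and masses are not known exactly. Their poses are not given: they have to be found in the camera images.
- bench: Photometer: fixed base plate, 110 mm in x, y -135 to +235, 16 mm thick; origin on its underside below mid-gap. Two grey heads face each other along y (lamp +y, detector -y), 80 mm in x, |y| 70 to 125, tops 112 mm over the table (lamp fins 117). A lens barrel, 38 mm diameter, reaches from each to |y| = 55: a free gap of 110 mm, open above and on both x sides. Lever beyond the lamp, at y +200.
- beam (a point): The middle of the light path: half way between the two lens barrels, 85 mm above the table (69 mm above the base plate). Its y axis is the beam, its z axis is up. The beam is 6 mm thick.
- shutter_lever (a joint): Lever angle, rad: 0 = upright = marked middle notch; negative leans to the bench's -x side (the robot's), positive to +x; range -0.85 to 0.85, starts at -0.75 to -0.35. Notches at -0.6, 0, +0.6. Pivot along the bench's y, 50 mm above the table. Held by even friction (about 2.6 N at the ball): it stays where it is left, does not snap in, and has no stop at the notch.
- lever_ball (a point): Centre of the lever's black ball knob, 25 mm diameter, 85 mm from the pivot, on an 8 mm steel rod. 75 mm free in y from its centre to the lamp head, nothing on the other side. Bearing cheeks below reach 60 mm above the table; quadrant and arrow plate, on the lamp side of the rod, reach 100 mm (look only).
- notch (a point): Where the centre of the lever's ball is when the lever stands upright in the marked notch: 135 mm above the table, 85 mm above the pivot; its y axis is the pivot's direction.
- tray: Fixed flat rubber tray, 120 mm (x) by 250 mm (y), top 6 mm above the table, with a thin aluminium edge. The three cells stand on it in a row along its y axis, about 80 mm apart, in any order.
- cell: Long reference cell: loose solid glass block with thin black foot and cap, 22 (x) by 44 (y) by 60 mm (z), 0.11 to 0.18 kg. Origin: centre of its underside, z up. The broad faces (44 mm wide, facing +x and -x, 22 mm apart) are frosted: grip these. The narrow ends (facing +y and -y) are clear windows: no finger may touch them. Light passes along y; either window may face the lamp.
- cell_mid (a point): Centre of the long cell, 30 mm above its underside; the windows' middles lie on its y axis.
- short_cell_a: Short cell, loose, same make: 22 x 22 mm, 60 mm tall, standing on the tray. Leave it. Origin: centre of underside.
- short_cell_b: The other short cell, 22 x 22 x 60 mm, the same as the first. Leave it. Origin: centre of underside.
- tape_roll: White roll of tape lying flat, 90 mm diameter, 24 mm high. Bystander. Origin: centre of underside.
- steel_disc: Faced steel disc lying flat, 120 mm diameter, 12 mm thick. Bystander. Origin: centre of underside.
- stub_shaft: Turned steel stub shaft standing on end, 48 mm diameter at the foot, 110 mm tall. Bystander. Origin: centre of underside.
- oil_bottle: White oil bottle, 64 mm diameter, 170 mm tall. Bystander. Origin: centre of underside.
- spanner: Steel spanner lying on the table. Bystander.
There are look-alikes about, which are no part of the job. Leave any orange or turquoise look-alike of the cell alone.

How it is judged:
On the way, in this order (a step that is already met when the one before it is completed fails the run):
1. the shutter lever stands in the marked middle notch and the fingers have let go of it, the cell still on the tray (value of joint shutter_lever between -0.12 and 0.12 rad and contact force between the fingers and bench below 0.1 N and z of cell in the frame of tray below 0.02 m), for 0.3 s.
2. the long cell is in the fingers, lifted clear of the tray (contact force between the fingers and cell above 2 N and contact force between cell and tray below 0.05 N and z of cell in the frame of tray above 0.026 m), for 0.2 s.
At the end, for the whole second after the job is handed in: Lever within 0.12 rad of upright; long cell held in the fingers, still, touching nothing else; its centre within 6 mm sideways, 12 mm in height and 20 mm along the beam of the middle of the light path; window axis within 0.15 rad of the beam, upright within 0.15 rad (value of joint shutter_lever between -0.12 and 0.12 rad and x of cell_mid in the frame of beam between -0.006 and 0.006 m and y of cell_mid in the frame of beam between -0.02 and 0.02 m and z of cell_mid in the frame of beam between -0.012 and 0.012 m and angle between the y axis of cell and the y axis of beam, either way round below 0.15 rad and angle between cell's own z axis and vertical below 0.15 rad and contact force between the fingers and cell above 2 N and contact force between cell and bench below 0.1 N and linear speed of cell below 0.02 m/s); the arm keeps its last pose, push and grip.
It fails at once if a finger touches a clear window of the long cell (contact force between the fingers and cell_c1 above 0.3 N or contact force between the fingers and cell_c2 above 0.3 N).
It fails at once if the long cell touches the instrument (contact force between cell and bench above 0.5 N).
It fails at once if a short cell or another bystander is displaced by more than 25 mm (distance of any of short_cell_a, short_cell_b, tape_roll, steel_disc, stub_shaft, oil_bottle, spanner from where it was at the start of the episode above 0.025 m).
It fails at once if a short cell or another standing bystander is knocked over (angle between any of short_cell_a, short_cell_b, tape_roll, steel_disc, stub_shaft, oil_bottle's own z axis and vertical above 0.5 rad).
It also fails if it takes over 58 s, if anything falls off the work surface, if the arm or the gripper's body presses on something with over 40 N, if the wrist force passes 120 N, or if a joint passes its speed limit or range.

### The arm

A 6-joint arm with a two-finger parallel gripper is mounted at the origin on the work surface. World frame = base frame: x ahead of the robot, y to its left, z up, the work surface at z = 0. Lengths are in m, angles in rad, forces in N, time in s.
With the tool pointing down it reaches from about 0.375 to 0.925 m from the base axis. Payload 5.7 kg.
Tool frame: the origin (TCP) lies at the very end of the fingers, on their centre line; the grasp point (between the pads) lies 19 mm behind it; z points along the fingers, y is the line along which they close (so a half turn about z gives the same grasp; the last joint's range is limited). The gripper opens to 85 mm and grips with 20 to 120 N. Pads are 22 mm wide; open, the fingers measure 114 mm over their backs; the gripper's body (76 mm by 85 mm) begins 54 mm behind the grasp point. The pads swing forward as they close: fully open they stand 13 mm farther back than shut.
Start: joints at [-1.387, 0.359, 1.51, -0, 1.272, -0.115], TCP at [0.177, -0.573, 0.231] pointing down, gripper open.
Joint ranges: [-2.97, 2.97], [-1.01, 2.36], [0.21, 2.38], [-0.96, 4.11], [0.2, 2.71], [-2.98, 2.98]. Speed limits (rad/s): [2.39, 2.39, 3.14, 3.14, 3.14, 3.14].

### API

Orientations are given as a unit quaternion [w, x, y, z].
In Python, from cell import ctrl gives the robot as it stands. The module is installed in compiled form; this text tells all that it offers.
- The arm moves only by the tool drive_tool, never from a script. Its argument "steps" is a list of rows, each an object of numbers: "grip": the finger opening in mm, from 0 to 85.4; "dx", "dy", "dz": the shift along the tool's x, y, z in units of 30 mm (1.0 is 30 mm); "turn": the turn about the tool's z in units of 6 degrees (1.0 is 6 degrees). A call has 1 to 20 rows; each row shifts and turns the commanded pose from where the row before left it, along the tool's axes as they then stand; what a row does not reach is not made up. A row lasts 1/12 s, in which the tool goes at most 41.7 mm and 7.16 degrees, less where a joint would pass 70% of its speed; a pose out of reach is approached as far as the arm can. A call is refused whole if a number of a shift passes 1 or a number of a turn 1, either way. A call with a gripper value outside its range is refused whole. The fingers move at their own pace and stop on an object; the grip force is fixed at half the most. Time passes only in rows, so rows that do not move let the fingers close. It gives the time, the measured TCP pose, the force, the opening and the grip force at its end, in the units of the state.
- ctrl.read_state(): the state, without advancing time (a new reading comes with each control period).
- ctrl.camera(name): name is "side" or "top"; returns the picture (420x560x3 uint8, red, green, blue); there is no depth.
- ctrl.camera_info(name): a dict with "fovy" (degrees; the focal length in pixels is half the picture's height over the tangent of half this angle, whatever the lens; pixels are square), "cx", "cy" (the principal point, pixels), "origin" and "rotation" of the camera in the world. Camera axes: x right, y down, z forward; pixel columns grow to the right and rows downward; lengths in m; the calibration is good to about 2 mm. A picture is of the moment at which its call begins. camera_info takes no time and is no camera call.
- ctrl.hand_in(): hands the job in; it is judged then, once.
Trained networks look in the newest picture that a camera, given by its name, has taken for a name from the list of things; names that differ only in an ending like _2 or _b are one class to them, and where a whole thing is asked for, a point or a joint stands for the part that bears it (a point fixed in the world has none). Each returns a list of dicts, best first, with "score" (0 to 1); they miss things now and then, are a little off and sometimes report something else, mostly with a low value. They report only what shows in the picture. A call takes as long as a camera call. They do not tell look-alikes from the thing itself.
- ctrl.trace(thing, camera): "region" (420x560 bool, what is visible of it) and "extent" ([centre column, centre row, width, height] in pixels, round what is visible of it).
The state is a dict: "time": time; "joint_positions": joint angles; "joint_velocities": joint speeds; "effort": joint torques, N m; "tcp_pos": TCP position; "eef_rot": TCP orientation; "force": force on the tool from outside, world axes, zero at the start; "ft_torque": the same for the moment, N m; "finger_gap": finger opening in m; "finger_force": force on a finger pad.
Only numpy, scipy, OpenCV 4.12 (cv2) and the standard library are available. Lean on these libraries where they do the work, as an engineer would, in place of code of your own. Each camera call takes 0.05 s, during which the arm holds its last target. There are 200 camera calls.

## Working session

There is one attempt and no reset: what is moved stays moved. The work goes in short steps, Python scripts to look and compute and a tool call to move; the robot and the scene stay as the last step left them, time stands still between calls to the robot, and variables do not carry over. Pictures are saved under pics/ and viewed, at most 10 in all, crops included, and the job is handed in when it is done.

Besides the shell and the picture viewer there is one more tool, called after "Call:" as name([rows], argument=value, ...), one row to a line, values as JSON. drive_tool: Moves the arm, as the interface text tells. Its arguments: {"type":"object","properties":{"steps":{"type":"array","items":{"type":"object","properties":{"grip":{"type":"number"},"dx":{"type":"number"},"dy":{"type":"number"},"dz":{"type":"number"},"turn":{"type":"number"}}}}},"required":["steps"]}

```bash
mkdir -p pics; cat > h.py <<'E'
import numpy as np, cv2
from cell import ctrl
def cam(n):
    i=ctrl.camera_info(n); f=210/np.tan(np.radians(i["fovy"])/2)
    return f,i["cx"],i["cy"],np.array(i["origin"]),np.array(i["rotation"]).reshape(3,3)
def ray(n,u,v,z):
    f,cx,cy,o,R=cam(n); d=R@np.array([(u-cx)/f,(v-cy)/f,1]); return o+d*(z-o[2])/d[2]
def proj(n,p):
    f,cx,cy,o,R=cam(n); q=R.T@(np.array(p)-o); return np.array([cx+f*q[0]/q[2],cy+f*q[1]/q[2]])
def snap(n,fn):
    im=ctrl.camera(n); cv2.imwrite("pics/"+fn,im[:,:,::-1]); return im
E
python3 - <<'E'
from h import *
np.set_printoptions(precision=4,suppress=True)
a=snap("top","t0.png");b=snap("side","s0.png")
for n in("top","side"):
    print(n,cam(n))
    for t in("bench","cell","short_cell_a","shutter_lever","tray"):
        print(t,[(round(r["score"],2),np.round(r["extent"],1)) for r in ctrl.trace(t,n)][:5])
s=ctrl.read_state();print(s["time"],s["tcp_pos"],s["eef_rot"])
E
```

```text
Traceback (most recent call last):
  File "h.py", line 5, in cam
    return f,i["cx"],i["cy"],np.array(i["origin"]),np.array(i["rotation"]).reshape(3,3)
                                                   ~~~~~~~~~~~~~~~~~~~~~~~~~~~~~~~^^^^^
ValueError: cannot reshape array of size 4 into shape (3,3)
```

View pics/t0.png

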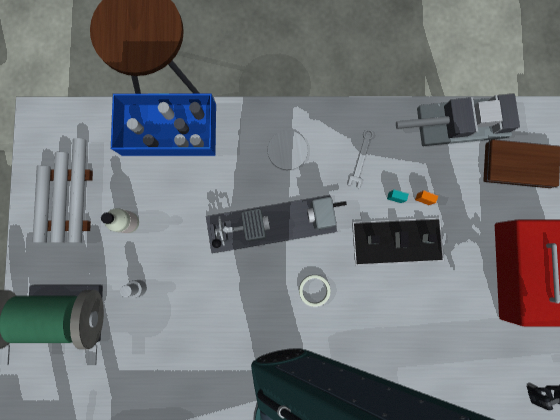

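View pics/s0.png

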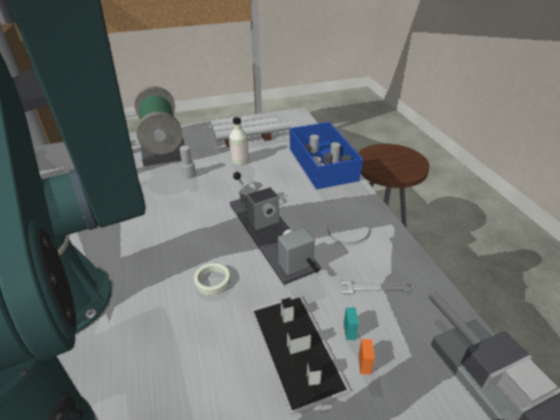

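The top view shows the bench at (272,223), with the lever ball at about (216,243). On the tray the cells are near (372,240), (398,241) and (428,238). The turquoise (398,196) and orange (427,198) look-alikes lie off the tray. Candidates for the long cell are those three tray cells, and the middle one looks longest.

```bash
sed -i 's/np.array(i\["rotation"\]).reshape(3,3)/Rot.from_quat(np.roll(i["rotation"],-1)).as_matrix()/; 1a from scipy.spatial.transform import Rotation as Rot' h.py
python3 - <<'E'
from h import *
np.set_printoptions(precision=4,suppress=True)
a=snap("top","t1.png");b=snap("side","s1.png")
for n in("top","side"):
    print(n,cam(n))
    for t in("bench","cell","short_cell_a","lever_ball","tray"):
        rs=ctrl.trace(t,n)[:5]
        print(t,[(round(r["score"],2),np.round(r["extent"],1)) for r in rs])
        if t in("bench","tray") and rs: 
            c=max(cv2.findContours(rs[0]["region"].astype(np.uint8),0,2)[0],key=cv2.contourArea); print(cv2.boxPoints(cv2.minAreaRect(c)))
s=ctrl.read_state();print(s["time"],s["tcp_pos"],s["eef_rot"])
z=lambda im,u,v,w,h,k:cv2.resize(im[v:v+h,u:u+w,::-1],None,fx=k,fy=k,interpolation=cv2.INTER_CUBIC)
cv2.imwrite("pics/c1.png",np.vstack([z(a,200,185,160,75,5),z(a,345,185,160,42+38,5)[:395-170+0+170]])[:600*2][:770])
A=np.vstack([z(a,195,190,160,70,4),z(a,345,205,110,65,4)[:,:].copy() if 0 else np.pad(z(a,345,205,110,65,4),((0,0),(0,200),(0,0)))])
cv2.imwrite("pics/c1.png",A)
B=np.hstack([z(b,220,165,110,120,4),z(b,250,290,110,120,4)[:, :360]]);cv2.imwrite("pics/c2.png",B)
E
```

```text
top (np.float64(445.42708311628604), 280.4857460545756, 208.75784560741093, array([0.4674, 0.0404, 1.3084]), array([[-0.0002, -0.9949,  0.1006],
       [-1.    ,  0.0005,  0.003 ],
       [-0.003 , -0.1006, -0.9949]]))
bench [(0.83, array([276.4, 223.9, 140.3,  60.9]))]
[[204.8364 214.8072]
 [343.3477 191.9757]
 [349.6379 230.1366]
 [211.1266 252.9682]]
cell [(0.79, array([426.2, 198.8,  25.3,  13.7])), (0.77, array([402.6, 239.7,  16.8,  18.5])), (0.58, array([397.9, 196.9,  21.2,  12.4])), (0.56, array([276.4, 226. , 144.8,  58.2]))]
short_cell_a [(0.49, array([429.3, 238.4,  16. ,   7.3])), (0.45, array([370.8, 238.1,   9. ,  12.4]))]
lever_ball [(0.55, array([314.9, 291.1,  35.4,  30.4]))]
tray [(0.59, array([399.5, 241.9,  91.4,  48. ])), (0.34, array([132.2, 287.9,  27.1,  15.6]))]
[[352.1746 221.4913]
 [440.9526 217.0524]
 [443.1696 261.3915]
 [354.3915 265.8304]]
side (np.float64(409.8478813960307), 278.86569079642334, 203.8537700541283, array([ 0.3216, -0.7744,  0.8023]), array([[ 0.955 , -0.1887,  0.2289],
       [-0.2966, -0.5879,  0.7526],
       [-0.0075, -0.7866, -0.6174]]))
bench [(0.79, array([274.1, 228.3,  86.9, 116. ]))]
[[223.916 198.212]
 [265.516 169.412]
 [329.74  262.18 ]
 [288.14  290.98 ]]
cell [(0.98, array([297.6, 338.8,  26.2,  28.2])), (0.91, array([363.9, 356.9,  17.5,  39.1])), (0.89, array([351.6, 322.2,  18. ,  31.4]))]
short_cell_a [(0.84, array([286.8, 308.8,  11.5,  24.9])), (0.52, array([315. , 371.8,  16.3,  30.8]))]
lever_ball [(0.66, array([237.9, 177.2,  10.4,  11.9]))]
tray [(0.6, array([301.2, 354.6,  95.3, 118.8]))]
[[249.2423 308.8299]
 [308.4124 286.0722]
 [349.0309 391.6804]
 [289.8608 414.4381]]
0.7 [ 0.1766 -0.5734  0.2313] [-0.0001  0.9889  0.1488  0.    ]
```

View pics/c1.png

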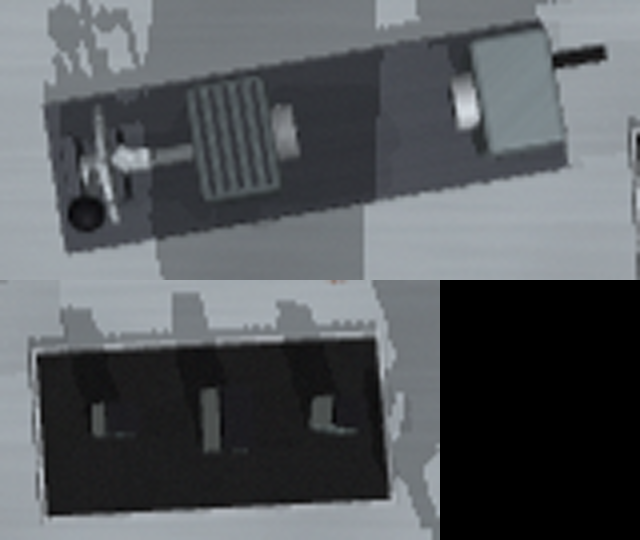

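View pics/c2.png

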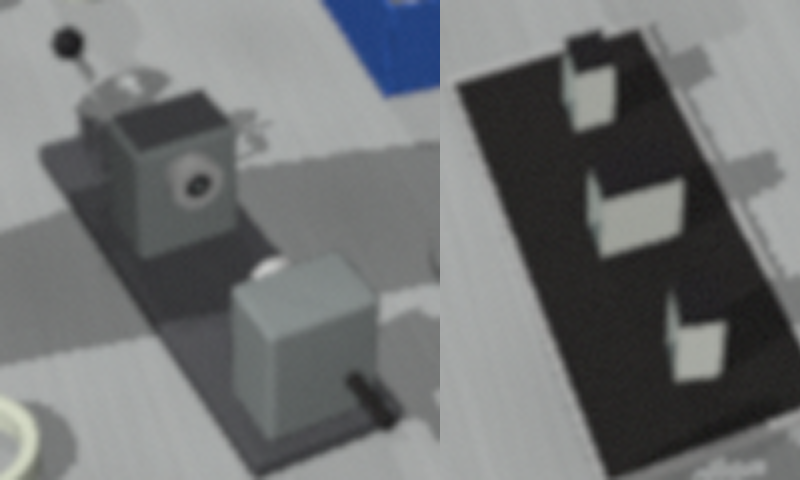

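The middle tray cell, at (398,241) in top and (297,339) in side, is 44 mm broad and glass-coloured, so it is the long cell. Its windows face ±x in the world. Next I fit the bench, ball and cell.

```bash
cat > fit.py <<'E'
from h import *
from scipy.optimize import least_squares, minimize
def pose(p,q): c,s=np.cos(p[2]),np.sin(p[2]); return np.array([p[0]+c*q[0]-s*q[1],p[1]+s*q[0]+c*q[1],q[2]])
def fitpts(obs,p0):
    f=lambda p:np.concatenate([proj(n,pose(p,q))-uv for n,q,uv in obs])
    r=least_squares(f,p0,loss="soft_l1"); return r.x,f(r.x).reshape(-1,2)
def tri(obs):
    r=least_squares(lambda p:np.concatenate([proj(n,p)-uv for n,uv in obs]),[.5,0,.1]); return r.x,r.fun
def render(n,p,zl,zh,a,b,sh,z0=0.006,H=.06):
    K=8; u0,v0,w,h=sh; m=np.zeros((h*K,w*K),np.uint8)
    def hull(za,zb):
        P=[proj(n,pose(p,[sx*a/2,sy*b/2,z])) for sx in(-1,1) for sy in(-1,1) for z in(za,zb)]
        return cv2.convexHull(np.float32(((np.array(P)-[u0,v0]+.5)*K*16))).astype(np.int32)
    cv2.fillPoly(m,[hull(zl,zh)],255,shift=4); cv2.fillPoly(m,[hull(zh,z0+H)],0,shift=4)
    return cv2.resize(m,(w,h),interpolation=cv2.INTER_AREA)/255.
E
python3 - <<'E'
from fit import *
np.set_printoptions(precision=4,suppress=True)
cr=lambda x,y,o:np.array([o[0]+x/4-.375,o[1]+y/4-.375])
B=[("top",q,cr(*uv,(195,190))) for q,uv in [((-.055,.235,.016),(66,252)),((.055,.235,.016),(45,103)),((.055,-.135,.016),(543,20)),((-.055,-.135,.016),(567,163))]]
B+=[("side",q,cr(*uv,(220,165))) for q,uv in [((-.055,.235,.016),(39,150)),((-.055,-.135,.016),(258,475))]]
p,r=fitpts(B,[.45,.05,0.1]);print("bench",p);print(r)
for q in [(0,.2,.135),(0,0,.085)]: print(pose(p,q))
print("ball",tri([("top",cr(86,214,(195,190))),("side",cr(68,42,(220,165)))]))
for t in(-.75,-.6,-.5,-.35):
  P=pose(p,(.085*np.sin(t),.2,.05+.085*np.cos(t)));print(t,P,proj("top",P),proj("side",P))
print([ray("top",u,v,.006) for u,v in ((352,221),(441,217),(443,261),(354,266))])
a=cv2.cvtColor(cv2.imread("pics/t1.png"),6).astype(float);b=cv2.cvtColor(cv2.imread("pics/s1.png"),6).astype(float)
W={"top":(a,(388,225,24,30)),"side":(b,(282,320,34,40))}
def cost(x):
    c=0
    for n,(im,sh) in W.items():
        u,v,w,h=sh; I=im[v:v+h,u:u+w]
        m=render(n,x[:3],x[3],x[4],.022,.044,sh)
        A=np.stack([m.ravel(),np.ones(m.size)],1); r=np.linalg.lstsq(A,I.ravel(),rcond=None)
        c+=r[1][0]/np.var(I)/m.size if len(r[1]) else 9
    return c
best=None
for yaw in(1.4,1.55,1.7):
    g=ray("top",398,240,.03)
    s=np.array([g[0],g[1],yaw,.009,.062])
    S=np.vstack([s,s+np.diag([.01,.01,.1,.003,-.003])])
    r=minimize(cost,s,method="Nelder-Mead",options=dict(initial_simplex=S,maxiter=700)); print(r.x,r.fun)
E
```

```text
bench [0.5639 0.0214 0.1695]
[[ 0.2979  0.2905]
 [-0.2439  0.142 ]
 [ 0.2366 -0.4236]
 [ 1.066   0.8937]
 [ 0.2896 -0.8825]
 [ 0.1027 -1.809 ]]
[0.5302 0.2186 0.135 ]
[0.5639 0.0214 0.085 ]
ball (array([0.4948, 0.2141, 0.1288]), array([-0.0489,  0.2747,  0.3082, -0.0252]))
-0.75 [0.4731 0.2088 0.1122] [218.8624 251.7116] [230.4576 182.059 ]
-0.6 [0.4829 0.2105 0.1202] [217.8613 247.9937] [233.4096 178.9243]
-0.5 [0.49   0.2117 0.1246] [217.1987 245.268 ] [235.5978 177.0203]
-0.35 [0.5014 0.2136 0.1298] [216.232  240.8858] [239.1478 174.4977]
[array([ 0.563 , -0.1652,  0.006 ]), array([ 0.5747, -0.426 ,  0.006 ]), array([ 0.4466, -0.4272,  0.006 ]), array([ 0.4322, -0.1689,  0.006 ])]Traceback (most recent call last):
  File "<stdin>", line 27, in <module>
    res = _minimize_neldermead(fun, x0, args, callback, bounds=bounds,
                               **options)
    fxr = func(xr)
    fx = function(np.copy(x), *(wrapper_args + args))
  File "<stdin>", line 18, in cost
  File "fit.py", line 14, in render
    cv2.fillPoly(m,[hull(zl,zh)],255,shift=4); cv2.fillPoly(m,[hull(zh,z0+H)],0,shift=4)
                    ~~~~^^^^^^^
  File "fit.py", line 12, in hull
    P=[proj(n,pose(p,[sx*a/2,sy*b/2,z])) for sx in(-1,1) for sy in(-1,1) for z in(za,zb)]
       ~~~~^^^^^^^^^^^^^^^^^^^^^^^^^^^^^
  File "h.py", line 10, in proj
    f,cx,cy,o,R=cam(n); q=R.T@(np.array(p)-o); return np.array([cx+f*q[0]/q[2],cy+f*q[1]/q[2]])
                ~~~^^^
  File "h.py", line 5, in cam
    i=ctrl.camera_info(n); f=210/np.tan(np.radians(i["fovy"])/2)
ValueError: time passes only in moves, steps and waits
```

Call:
drive_tool([
  {"dx": 1, "dy": -0.75, "grip": 60},
  {"dx": 1, "dy": -0.75},
  {"dx": 1, "dy": -0.75},
  {"dx": 1, "dy": -0.75},
  {"dx": 1, "dy": -0.75},
  {"dx": 1, "dy": -0.75},
  {"dx": 1, "dy": -0.75},
  {"dx": 1, "dy": -0.75},
  {"dx": 1, "dy": -0.75},
  {"dx": 1, "dy": -0.75},
  {"dx": 1, "dy": -0.75},
  {"dx": 1, "dy": -0.75},
  {"turn": -1},
  {"turn": -1},
  {"turn": -1},
  {"turn": -1},
  {"turn": -1},
  {"turn": -1},
  {"turn": -1},
])

```text
invalid input
```

Call:
drive_tool([
  {"turn": -1},
  {"turn": -1},
  {"turn": -1},
  {"turn": -1},
  {"turn": -1},
  {"turn": -1},
  {"turn": -0.77},
  {},
])

```text
invalid input
```

```bash
python3 - <<'E'
import re
s=open('h.py').read()
s=s.replace("def cam(n):","import functools\n@functools.lru_cache\ndef cam(n):")
s+='''
def delta(target,yaw=None):
    s=ctrl.read_state(); R=Rot.from_quat(np.roll(s["eef_rot"],-1)).as_matrix(); psi=np.arctan2(R[1,1],R[0,1])
    d=R.T@(np.array(target)-s["tcp_pos"])/.03
    print("t",round(s["time"],2),"tcp",np.round(s["tcp_pos"],4),"psi",round(psi,4),"tilt",np.round(R[:,2],3),"units",np.round(d,2),"gap",round(s["finger_gap"],4))
    if yaw is not None: print("turn units",-np.degrees(yaw-psi)/6)
'''
open('h.py','w').write(s)
E
python3 - <<'E'
from fit import *
np.set_printoptions(precision=4,suppress=True)
delta([.494,.2135,.2],.1695)
a=cv2.cvtColor(cv2.imread("pics/t1.png"),6).astype(float);b=cv2.cvtColor(cv2.imread("pics/s1.png"),6).astype(float)
W={"top":(a,(388,225,24,30)),"side":(b,(282,320,34,40))}
def cost(x):
    c=0
    for n,(im,sh) in W.items():
        u,v,w,h=sh; I=im[v:v+h,u:u+w]
        m=render(n,x[:3],x[3],x[4],.022,.044,sh)
        A=np.stack([m.ravel(),np.ones(m.size)],1); r=np.linalg.lstsq(A,I.ravel(),rcond=None)
        c+=r[1][0]/np.var(I)/m.size if len(r[1]) else 9
    return c
for yaw in(1.4,1.55,1.7):
    g=ray("top",398,240,.03)
    s=np.array([g[0],g[1],yaw,.009,.062])
    S=np.vstack([s,s+np.diag([.01,.01,.1,.003,-.003])])
    r=minimize(cost,s,method="Nelder-Mead",options=dict(initial_simplex=S,maxiter=400)); print(r.x,r.fun)
E
```

```text
t 0.7 tcp [ 0.1766 -0.5734  0.2313] psi -1.272 tilt [-0.  0. -1.] units [ 17.83 -21.95   1.05] gap 0.0855
turn units -13.765450074214991
[ 0.5067 -0.2993  1.5595  0.0077  0.0613] 0.29138121155735364
[ 0.5073 -0.2996  1.5832  0.0089  0.0595] 0.2547284572563529
[ 0.507  -0.2995  1.5835  0.0107  0.0596] 0.2488096014896713
```

Call:
drive_tool([
  {"dx": 1, "dy": -0.75, "dz": 0, "turn": 0, "grip": 60},
  {"dx": 1, "dy": -0.75, "dz": 0, "turn": 0, "grip": 60},
  {"dx": 1, "dy": -0.75, "dz": 0, "turn": 0, "grip": 60},
  {"dx": 1, "dy": -0.75, "dz": 0, "turn": 0, "grip": 60},
  {"dx": 1, "dy": -0.75, "dz": 0, "turn": 0, "grip": 60},
  {"dx": 1, "dy": -0.75, "dz": 0, "turn": 0, "grip": 60},
  {"dx": 1, "dy": -0.75, "dz": 0, "turn": 0, "grip": 60},
  {"dx": 1, "dy": -0.75, "dz": 0, "turn": 0, "grip": 60},
  {"dx": 1, "dy": -0.75, "dz": 0, "turn": 0, "grip": 60},
  {"dx": 1, "dy": -0.75, "dz": 0, "turn": 0, "grip": 60},
  {"dx": 0, "dy": 0, "dz": 0, "turn": -1, "grip": 60},
  {"dx": 0, "dy": 0, "dz": 0, "turn": -1, "grip": 60},
  {"dx": 0, "dy": 0, "dz": 0, "turn": -1, "grip": 60},
  {"dx": 0, "dy": 0, "dz": 0, "turn": -1, "grip": 60},
  {"dx": 0, "dy": 0, "dz": 0, "turn": -1, "grip": 60},
  {"dx": 0, "dy": 0, "dz": 0, "turn": -1, "grip": 60},
  {"dx": 0, "dy": 0, "dz": 0, "turn": -1, "grip": 60},
])

```text
time: 2.12
tcp_pos: [0.3972, -0.27, 0.2314]
eef_rot: [0.0, 0.869, 0.496, 0.0]
force: [-0.8, 0.3, -0.9]
finger_gap: 0.0601
finger_force: 0.0
```

Call:
drive_tool([
  {"dx": 0, "dy": 0, "dz": 0, "turn": -1, "grip": 60},
  {"dx": 0, "dy": 0, "dz": 0, "turn": -1, "grip": 60},
  {"dx": 0, "dy": 0, "dz": 0, "turn": -1, "grip": 60},
  {"dx": 0, "dy": 0, "dz": 0, "turn": -1, "grip": 60},
  {"dx": 0, "dy": 0, "dz": 0, "turn": -1, "grip": 60},
  {"dx": 0, "dy": 0, "dz": 0, "turn": -1, "grip": 60},
  {"dx": 0, "dy": 0, "dz": 0, "turn": -0.77, "grip": 60},
  {"dx": 0, "dy": 0, "dz": 0, "turn": 0, "grip": 60},
])

```text
time: 2.78
tcp_pos: [0.3971, -0.2701, 0.2314]
eef_rot: [0.0, 0.643, 0.765, 0.0]
force: [0.3, -0.2, -0.1]
finger_gap: 0.0601
finger_force: 0.0
```

```bash
python3 -c "
from h import *
delta([.494,.2135,.19],.1695)"
```

```text
t 2.78 tcp [ 0.3971 -0.2701  0.2314] psi 0.1728 tilt [ 0. -0. -1.] units [15.32  5.95  1.38] gap 0.0601
turn units 0.03169424134769725
```

Call:
drive_tool([
  {"dx": 0.96, "dy": 0.37, "dz": 0, "turn": 0, "grip": 60},
  {"dx": 0.96, "dy": 0.37, "dz": 0, "turn": 0, "grip": 60},
  {"dx": 0.96, "dy": 0.37, "dz": 0, "turn": 0, "grip": 60},
  {"dx": 0.96, "dy": 0.37, "dz": 0, "turn": 0, "grip": 60},
  {"dx": 0.96, "dy": 0.37, "dz": 0, "turn": 0, "grip": 60},
  {"dx": 0.96, "dy": 0.37, "dz": 0, "turn": 0, "grip": 60},
  {"dx": 0.96, "dy": 0.37, "dz": 0, "turn": 0, "grip": 60},
  {"dx": 0.96, "dy": 0.37, "dz": 0, "turn": 0, "grip": 60},
  {"dx": 0.96, "dy": 0.37, "dz": 0, "turn": 0, "grip": 60},
  {"dx": 0.96, "dy": 0.37, "dz": 0, "turn": 0, "grip": 60},
  {"dx": 0.96, "dy": 0.37, "dz": 0, "turn": 0, "grip": 60},
  {"dx": 0.96, "dy": 0.37, "dz": 0, "turn": 0, "grip": 60},
  {"dx": 0.96, "dy": 0.37, "dz": 0, "turn": 0, "grip": 60},
  {"dx": 0.96, "dy": 0.37, "dz": 0, "turn": 0, "grip": 60},
  {"dx": 0.96, "dy": 0.37, "dz": 0, "turn": 0, "grip": 60},
  {"dx": 0.96, "dy": 0.37, "dz": 0, "turn": 0, "grip": 60},
  {"dx": 0, "dy": 0, "dz": 0.5, "turn": 0, "grip": 60},
  {"dx": 0, "dy": 0, "dz": 0.5, "turn": 0, "grip": 60},
  {"dx": 0, "dy": 0, "dz": 0, "turn": 0, "grip": 60},
])

```text
time: 4.37
tcp_pos: [0.4923, 0.2143, 0.1989]
eef_rot: [-0.001, 0.645, 0.764, -0.002]
force: [-0.8, -0.0, -0.8]
finger_gap: 0.0599
finger_force: 0.0
```

```bash
python3 - <<'E'
from h import *
delta([.494,.2135,.112],.1695)
a=snap("top","t2.png");b=snap("side","s2.png")
z=lambda im,u,v,w,h,k:cv2.resize(im[v:v+h,u:u+w,::-1],None,fx=k,fy=k,interpolation=cv2.INTER_CUBIC)
cv2.imwrite("pics/c3.png",np.hstack([z(a,180,190,90,100,4),z(b,200,110,100,100,4)]))
E
```

```text
t 4.37 tcp [0.4923 0.2143 0.1989] psi 0.1689 tilt [-0.004 -0.001 -1.   ] units [-0.04  0.07  2.9 ] gap 0.0599
turn units -0.006169840691575636
```

View pics/c3.png

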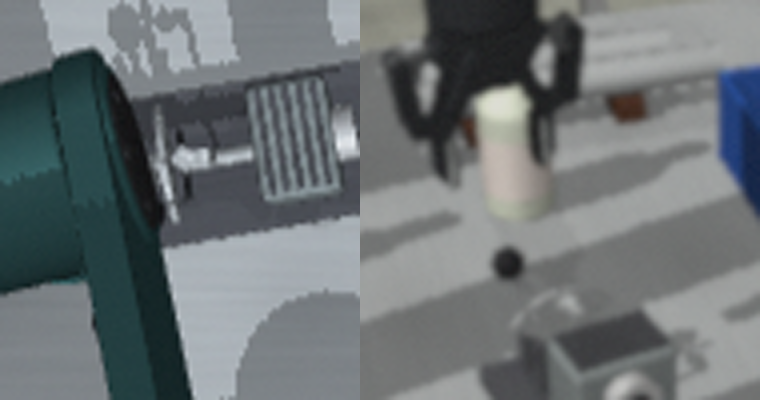

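The side view shows the open fingers astride the ball, with the tips at crop columns 445 and 545 and the ball at 508. I descend and close.

Call:
drive_tool([
  {"dx": 0, "dy": 0.07, "dz": 0.7, "turn": 0, "grip": 60},
  {"dx": 0, "dy": 0, "dz": 0.7, "turn": 0, "grip": 60},
  {"dx": 0, "dy": 0, "dz": 0.7, "turn": 0, "grip": 60},
  {"dx": 0, "dy": 0, "dz": 0.7, "turn": 0, "grip": 60},
  {"dx": 0, "dy": 0, "dz": 0, "turn": 0, "grip": 60},
  {"dx": 0, "dy": 0, "dz": 0, "turn": 0, "grip": 40},
  {"dx": 0, "dy": 0, "dz": 0, "turn": 0, "grip": 32},
  {"dx": 0, "dy": 0, "dz": 0, "turn": 0, "grip": 24},
  {"dx": 0, "dy": 0, "dz": 0, "turn": 0, "grip": 22},
  {"dx": 0, "dy": 0, "dz": 0, "turn": 0, "grip": 22},
])

```text
time: 5.3
tcp_pos: [0.497, 0.2147, 0.1192]
eef_rot: [0.001, 0.645, 0.765, 0.001]
force: [-2.5, -0.6, 5.4]
finger_gap: 0.0227
finger_force: 32.0
```

```bash
python3 - <<'E'
from h import *
delta([.5302,.2190,.118],.1695)
snap("side","s3.png")
print([(r["score"],r["extent"]) for r in ctrl.trace("lever_ball","side")])
E
```

```text
t 5.3 tcp [0.497  0.2147 0.1192] psi 0.1698 tilt [ 0.002  0.001 -1.   ] units [-0.04  1.12  0.04] gap 0.0227
turn units 0.003158202100487438
[]
```

Call:
drive_tool([
  {"dx": 0, "dy": 0.25, "dz": -0.08, "turn": 0, "grip": 22},
  {"dx": 0, "dy": 0.25, "dz": -0.06, "turn": 0, "grip": 22},
  {"dx": 0, "dy": 0.25, "dz": -0.04, "turn": 0, "grip": 22},
  {"dx": 0, "dy": 0.25, "dz": -0.02, "turn": 0, "grip": 22},
  {"dx": 0, "dy": 0.12, "dz": 0, "turn": 0, "grip": 22},
  {"dx": 0, "dy": 0, "dz": 0, "turn": 0, "grip": 22},
  {"dx": 0, "dy": 0, "dz": 0, "turn": 0, "grip": 22},
])

```text
time: 5.98
tcp_pos: [0.5279, 0.22, 0.124]
eef_rot: [-0.001, 0.645, 0.765, -0.001]
force: [-4.6, -0.3, 3.2]
finger_gap: 0.0228
finger_force: 33.3
```

```bash
python3 - <<'E'
from h import *
delta([.5302,.2190,.125],.1695)
E
```

```text
t 5.98 tcp [0.5279 0.22   0.124 ] psi 0.1699 tilt [-0.003 -0.    -1.   ] units [-0.05  0.07 -0.03] gap 0.0228
turn units 0.003415613430887891
```

Call:
drive_tool([
  {"dx": 0, "dy": 0.08, "dz": 0, "turn": 0, "grip": 22},
  {"dx": 0, "dy": 0, "dz": 0, "turn": 0, "grip": 22},
  {"dx": 0, "dy": 0, "dz": 0, "turn": 0, "grip": 55},
  {"dx": 0, "dy": 0, "dz": 0, "turn": 0, "grip": 55},
  {"dx": 0, "dy": 0, "dz": 0, "turn": 0, "grip": 55},
  {"dx": 0, "dy": 0, "dz": 0, "turn": 0, "grip": 55},
  {"dx": 0, "dy": 0, "dz": -1, "turn": 0, "grip": 55},
  {"dx": 0, "dy": 0, "dz": -1, "turn": 0, "grip": 55},
  {"dx": 0, "dy": 0, "dz": -1, "turn": 0, "grip": 55},
  {"dx": 0, "dy": 0, "dz": -1, "turn": 0, "grip": 55},
  {"dx": -1, "dy": 0, "dz": 0, "turn": 0, "grip": 55},
  {"dx": -1, "dy": 0, "dz": 0, "turn": 0, "grip": 55},
  {"dx": -1, "dy": 0, "dz": 0, "turn": 0, "grip": 55},
  {"dx": -1, "dy": 0, "dz": 0, "turn": 0, "grip": 55},
  {"dx": -1, "dy": 0, "dz": 0, "turn": 0, "grip": 55},
  {"dx": -1, "dy": 0, "dz": 0, "turn": 0, "grip": 55},
  {"dx": -1, "dy": 0, "dz": 0, "turn": 0, "grip": 55},
  {"dx": -1, "dy": 0, "dz": 0, "turn": 0, "grip": 55},
])

```text
time: 7.48
tcp_pos: [0.5727, -0.0175, 0.2436]
eef_rot: [0.0, 0.645, 0.765, 0.0]
force: [-0.4, -0.0, 0.3]
finger_gap: 0.0549
finger_force: 0.0
```

```bash
python3 - <<'E'
from h import *
delta([.507,-.2995,.12],1.583-np.pi)
a=snap("top","t4.png");b=snap("side","s4.png")
print([(r["score"],r["extent"]) for r in ctrl.trace("lever_ball","side")])
print(proj("top",[.5302,.2186,.135]),proj("side",[.5302,.2186,.135]))
z=lambda im,u,v,w,h,k:cv2.resize(im[v:v+h,u:u+w,::-1],None,fx=k,fy=k,interpolation=cv2.INTER_CUBIC)
cv2.imwrite("pics/c4.png",np.hstack([z(a,190,200,70,80,5),z(b,205,140,80,80,5)]))
E
```

```text
t 7.48 tcp [ 0.5727 -0.0175  0.2436] psi 0.1699 tilt [ 0.001 -0.    -1.   ] units [-8.89 -3.75  4.12] gap 0.0549
turn units 16.50574362826585
[(0.61, [246.7, 175.9, 9.2, 20.7])]
[214.22067079 229.8935466 ] [248.19835836 170.46080164]
```

View pics/c4.png

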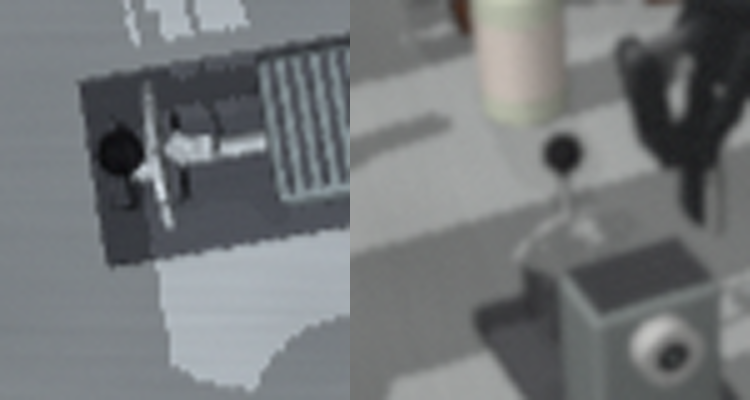

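The lever is upright: the ball is at top (214,230) and side (247.6,170.8), and I expected (214.2,229.9) and (248.2,170.5). Next is the cell.

Call:
drive_tool([
  {"dx": -0.89, "dy": -0.375, "dz": 0, "turn": 0, "grip": 52},
  {"dx": -0.89, "dy": -0.375, "dz": 0, "turn": 0, "grip": 52},
  {"dx": -0.89, "dy": -0.375, "dz": 0, "turn": 0, "grip": 52},
  {"dx": -0.89, "dy": -0.375, "dz": 0, "turn": 0, "grip": 52},
  {"dx": -0.89, "dy": -0.375, "dz": 0, "turn": 0, "grip": 52},
  {"dx": -0.89, "dy": -0.375, "dz": 0, "turn": 0, "grip": 52},
  {"dx": -0.89, "dy": -0.375, "dz": 0, "turn": 0, "grip": 52},
  {"dx": -0.89, "dy": -0.375, "dz": 0, "turn": 0, "grip": 52},
  {"dx": -0.89, "dy": -0.375, "dz": 0, "turn": 0, "grip": 52},
  {"dx": -0.89, "dy": -0.375, "dz": 0, "turn": 0, "grip": 52},
  {"dx": 0, "dy": 0, "dz": 0, "turn": 1, "grip": 52},
  {"dx": 0, "dy": 0, "dz": 0, "turn": 1, "grip": 52},
  {"dx": 0, "dy": 0, "dz": 0, "turn": 1, "grip": 52},
  {"dx": 0, "dy": 0, "dz": 0, "turn": 1, "grip": 52},
  {"dx": 0, "dy": 0, "dz": 0, "turn": 1, "grip": 52},
  {"dx": 0, "dy": 0, "dz": 0, "turn": 1, "grip": 52},
  {"dx": 0, "dy": 0, "dz": 0, "turn": 1, "grip": 52},
  {"dx": 0, "dy": 0, "dz": 0, "turn": 1, "grip": 52},
])

```text
time: 9.13
tcp_pos: [0.5072, -0.2967, 0.2434]
eef_rot: [-0.0, 0.901, 0.434, 0.0]
force: [-0.8, -0.4, -0.2]
finger_gap: 0.0521
finger_force: 0.0
```

Call:
drive_tool([
  {"dx": 0, "dy": 0, "dz": 0.5, "turn": 1, "grip": 52},
  {"dx": 0, "dy": 0, "dz": 0.5, "turn": 1, "grip": 52},
  {"dx": 0, "dy": 0, "dz": 0.5, "turn": 1, "grip": 52},
  {"dx": 0, "dy": 0, "dz": 0.5, "turn": 1, "grip": 52},
  {"dx": 0, "dy": 0, "dz": 0.5, "turn": 1, "grip": 52},
  {"dx": 0, "dy": 0, "dz": 0.5, "turn": 1, "grip": 52},
  {"dx": 0, "dy": 0, "dz": 0.5, "turn": 1, "grip": 52},
  {"dx": 0, "dy": 0, "dz": 0.5, "turn": 1, "grip": 52},
  {"dx": 0, "dy": 0, "dz": 0, "turn": 0.5, "grip": 52},
  {"dx": 0, "dy": 0, "dz": 0, "turn": 0, "grip": 52},
])

```text
time: 9.97
tcp_pos: [0.5065, -0.2964, 0.1223]
eef_rot: [-0.001, 1.0, 0.006, -0.001]
force: [0.1, 0.2, -0.1]
finger_gap: 0.0521
finger_force: 0.0
```

```bash
python3 - <<'E'
from h import *
delta([.507,-.2995,.020],1.583-np.pi)
b=snap("side","s5.png")
cv2.imwrite("pics/c5.png",cv2.resize(b[230:420,220:400,::-1],None,fx=3,fy=3,interpolation=cv2.INTER_CUBIC))
E
```

```text
t 9.97 tcp [ 0.5065 -0.2964  0.1223] psi -1.5588 tilt [-0.002  0.002 -1.   ] units [0.02 0.11 3.41] gap 0.0521
turn units -0.0015713827060000272
```

View pics/c5.png

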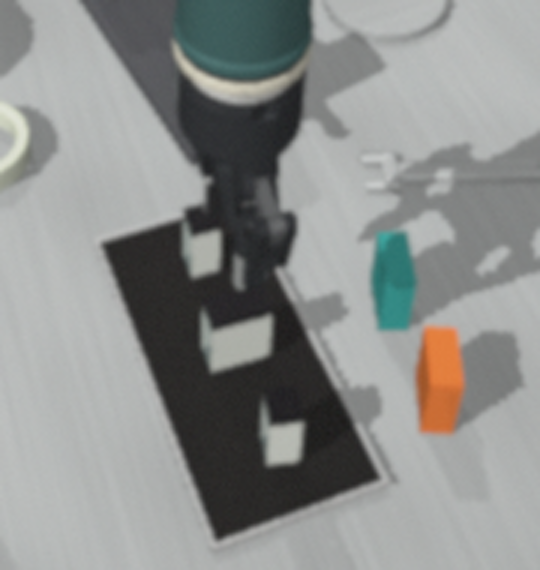

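The fingertip at crop column 238 sits over the middle of the long cell (205–272). I descend and grip.

Call:
drive_tool([
  {"dx": 0, "dy": 0.1, "dz": 0.5, "turn": 0, "grip": 52},
  {"dx": 0, "dy": 0, "dz": 0.6, "turn": 0, "grip": 52},
  {"dx": 0, "dy": 0, "dz": 0.6, "turn": 0, "grip": 52},
  {"dx": 0, "dy": 0, "dz": 0.6, "turn": 0, "grip": 52},
  {"dx": 0, "dy": 0, "dz": 0.6, "turn": 0, "grip": 52},
  {"dx": 0, "dy": 0, "dz": 0.5, "turn": 0, "grip": 52},
  {"dx": 0, "dy": 0, "dz": 0, "turn": 0, "grip": 40},
  {"dx": 0, "dy": 0, "dz": 0, "turn": 0, "grip": 32},
  {"dx": 0, "dy": 0, "dz": 0, "turn": 0, "grip": 26},
  {"dx": 0, "dy": 0, "dz": 0, "turn": 0, "grip": 21},
  {"dx": 0, "dy": 0, "dz": 0, "turn": 0, "grip": 18},
  {"dx": 0, "dy": 0, "dz": 0, "turn": 0, "grip": 18},
  {"dx": 0, "dy": 0, "dz": 0, "turn": 0, "grip": 18},
])

```text
time: 11.1
tcp_pos: [0.5077, -0.3016, 0.0227]
eef_rot: [0.001, 1.0, 0.006, 0.001]
force: [0.4, 1.0, 6.4]
finger_gap: 0.0215
finger_force: 59.3
```

Call:
drive_tool([
  {"dx": 0, "dy": 0, "dz": -0.3, "turn": 0, "grip": 18},
  {"dx": 0, "dy": 0, "dz": -0.5, "turn": 0, "grip": 18},
  {"dx": 0, "dy": 0, "dz": -0.8, "turn": 0, "grip": 18},
  {"dx": 0, "dy": 0, "dz": -0.8, "turn": 0, "grip": 18},
  {"dx": 0, "dy": 0, "dz": -0.8, "turn": 0, "grip": 18},
  {"dx": 0, "dy": 0, "dz": -0.8, "turn": 0, "grip": 18},
  {"dx": 0, "dy": 0, "dz": -0.8, "turn": 0, "grip": 18},
  {"dx": 0, "dy": 0, "dz": -0.7, "turn": 0, "grip": 18},
  {"dx": 0, "dy": 0, "dz": -0.3, "turn": 0, "grip": 18},
  {"dx": 0, "dy": 0, "dz": 0, "turn": 0, "grip": 18},
  {"dx": 0, "dy": 0, "dz": 0, "turn": 0, "grip": 18},
])

```text
time: 12.02
tcp_pos: [0.5064, -0.301, 0.1952]
eef_rot: [0.0, 1.0, 0.006, 0.0]
force: [-0.1, 1.2, -1.7]
finger_gap: 0.021
finger_force: 58.7
```

```bash
python3 - <<'E'
from h import *
delta([.5639,.0214,.19],.1695)
E
```

```text
t 12.02 tcp [ 0.5064 -0.301   0.1952] psi -1.5579 tilt [ 0. -0. -1.] units [  2.05 -10.72   0.17] gap 0.021
turn units -16.495825825124644
```

Call:
drive_tool([
  {"dx": 0.1, "dy": -0.4, "dz": 0, "turn": 0, "grip": 18},
  {"dx": 0.15, "dy": -0.75, "dz": 0, "turn": 0, "grip": 18},
  {"dx": 0.15, "dy": -0.75, "dz": 0, "turn": 0, "grip": 18},
  {"dx": 0.15, "dy": -0.75, "dz": 0, "turn": 0, "grip": 18},
  {"dx": 0.15, "dy": -0.75, "dz": 0, "turn": 0, "grip": 18},
  {"dx": 0.15, "dy": -0.75, "dz": 0, "turn": 0, "grip": 18},
  {"dx": 0.15, "dy": -0.75, "dz": 0, "turn": 0, "grip": 18},
  {"dx": 0.15, "dy": -0.75, "dz": 0, "turn": 0, "grip": 18},
  {"dx": 0.15, "dy": -0.75, "dz": 0, "turn": 0, "grip": 18},
  {"dx": 0.15, "dy": -0.75, "dz": 0, "turn": 0, "grip": 18},
  {"dx": 0.15, "dy": -0.75, "dz": 0, "turn": 0, "grip": 18},
  {"dx": 0.15, "dy": -0.75, "dz": 0, "turn": 0, "grip": 18},
  {"dx": 0.15, "dy": -0.75, "dz": 0, "turn": 0, "grip": 18},
  {"dx": 0.15, "dy": -0.75, "dz": 0, "turn": 0, "grip": 18},
  {"dx": 0.1, "dy": -0.57, "dz": 0, "turn": 0, "grip": 18},
  {"dx": 0, "dy": 0, "dz": 0, "turn": -0.5, "grip": 18},
  {"dx": 0, "dy": 0, "dz": 0, "turn": -1, "grip": 18},
  {"dx": 0, "dy": 0, "dz": 0, "turn": -1, "grip": 18},
  {"dx": 0, "dy": 0, "dz": 0, "turn": -1, "grip": 18},
  {"dx": 0, "dy": 0, "dz": 0, "turn": -1, "grip": 18},
])

```text
time: 13.68
tcp_pos: [0.5653, 0.0223, 0.1932]
eef_rot: [-0.001, 0.97, 0.242, -0.002]
force: [-0.6, 0.5, -2.6]
finger_gap: 0.0213
finger_force: 58.8
```

Call:
drive_tool([
  {"dx": 0, "dy": 0, "dz": 0, "turn": -1, "grip": 18},
  {"dx": 0, "dy": 0, "dz": 0, "turn": -1, "grip": 18},
  {"dx": 0, "dy": 0, "dz": 0, "turn": -1, "grip": 18},
  {"dx": 0, "dy": 0, "dz": 0, "turn": -1, "grip": 18},
  {"dx": 0, "dy": 0, "dz": 0, "turn": -1, "grip": 18},
  {"dx": 0, "dy": 0, "dz": 0, "turn": -1, "grip": 18},
  {"dx": 0, "dy": 0, "dz": 0, "turn": -1, "grip": 18},
  {"dx": 0, "dy": 0, "dz": 0, "turn": -1, "grip": 18},
  {"dx": 0, "dy": 0, "dz": 0, "turn": -1, "grip": 18},
  {"dx": 0, "dy": 0, "dz": 0, "turn": -1, "grip": 18},
  {"dx": 0, "dy": 0, "dz": 0, "turn": -1, "grip": 18},
  {"dx": 0, "dy": 0, "dz": 0, "turn": -1, "grip": 18},
  {"dx": 0, "dy": 0, "dz": 0, "turn": 0, "grip": 18},
  {"dx": 0, "dy": 0, "dz": 0, "turn": 0, "grip": 18},
])

```text
time: 14.85
tcp_pos: [0.5657, 0.0219, 0.1938]
eef_rot: [-0.001, 0.646, 0.764, -0.001]
force: [-0.2, 0.7, -1.8]
finger_gap: 0.0214
finger_force: 58.8
```

```bash
python3 - <<'E'
from h import *
delta([.5639,.0214,.0717],.1695)
b=snap("side","s6.png")
cv2.imwrite("pics/c6.png",cv2.resize(b[130:300,200:350,::-1],None,fx=3.5,fy=3.5,interpolation=cv2.INTER_CUBIC))
E
```

```text
t 14.85 tcp [0.5657 0.0219 0.1938] psi 0.1671 tilt [-0.003  0.001 -1.   ] units [-0.01 -0.05  4.07] gap 0.0214
turn units -0.022750225904816127
```

View pics/c6.png

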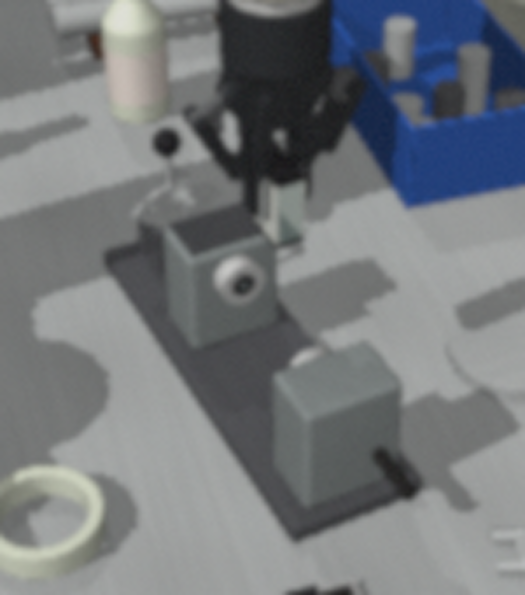

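The cell is held upright above the gap in the side view, near crop (283,212). Before lowering, I check the bench pose against the head outlines.

```bash
python3 - <<'E'
from fit import *
np.set_printoptions(precision=2,suppress=True)
from scipy import ndimage
p0=np.array([.5639,.0214,.1695])
# sample edge offsets normal to model edges (subpixel gradient peak) in first pictures
E=[]
plate=[(-.055,-.135,.016),(.055,-.135,.016),(.055,.235,.016),(-.055,.235,.016)]
det=[(-.04,-.125,.112),(.04,-.125,.112),(.04,-.07,.112),(-.04,-.07,.112)]
def edges(Q): return [(Q[i],Q[(i+1)%4]) for i in range(4)]
cand=[("top",e) for e in edges(plate)+edges(det)]+[("side",e) for e in [edges(plate)[3],edges(plate)[0]]+edges(det)[:1]+edges(det)[3:]]
im={n:cv2.GaussianBlur(cv2.cvtColor(cv2.imread(f),6),(0,0),.8).astype(float) for n,f in(("top","pics/t1.png"),("side","pics/s1.png"))}
def meas(p):
    O=[]
    for n,(a,b) in cand:
        ds=[];S=np.linspace(.1,.9,25)
        A,B=proj(n,pose(p,a)),proj(n,pose(p,b)); t=(B-A)/np.linalg.norm(B-A); nn=np.array([-t[1],t[0]])
        for s in S:
            c=A+s*(B-A); k=np.arange(-4,4.01,.1); xy=c[:,None]+nn[:,None]*k
            g=np.abs(np.gradient(ndimage.map_coordinates(im[n],[xy[1],xy[0]],order=1)))
            if g.max()>.8: ds.append((s,k[g.argmax()]))
        if len(ds)>5:
            d=np.array(ds); m=np.median(d[:,1]); print(n,a,b,len(ds),round(m,2),np.abs(d[:,1]-m).mean().round(2))
            good=np.abs(d[:,1]-m)<.7
            for s,k in d[good]: O.append((n,np.array(a)+s*(np.array(b)-a),A+s*(B-A)+nn*k,nn))
    return O
p=p0
for it in range(3):
    O=meas(p) ; print('--')
    p=least_squares(lambda q:[(proj(n,pose(q,x))-uv)@nn for n,x,uv,nn in O],p,loss="soft_l1",f_scale=.3).x
    print(np.round(p,4))
for sub in("top","side"):
    print(sub,np.round(least_squares(lambda q:[(proj(n,pose(q,x))-uv)@nn for n,x,uv,nn in O if n==sub],p,loss="soft_l1",f_scale=.3).x,4))
E
```

```text
top (-0.055, -0.135, 0.016) (0.055, -0.135, 0.016) 25 0.3 0.4
top (0.055, -0.135, 0.016) (0.055, 0.235, 0.016) 25 0.1 0.44
top (0.055, 0.235, 0.016) (-0.055, 0.235, 0.016) 25 0.6 0.14
top (-0.055, 0.235, 0.016) (-0.055, -0.135, 0.016) 25 0.2 0.21
top (-0.04, -0.125, 0.112) (0.04, -0.125, 0.112) 25 -0.5 0.32
top (0.04, -0.125, 0.112) (0.04, -0.07, 0.112) 25 -1.3 0.54
top (0.04, -0.07, 0.112) (-0.04, -0.07, 0.112) 25 0.2 0.65
top (-0.04, -0.07, 0.112) (-0.04, -0.125, 0.112) 25 -0.4 0.24
side (-0.055, 0.235, 0.016) (-0.055, -0.135, 0.016) 25 2.5 0.18
side (-0.055, -0.135, 0.016) (0.055, -0.135, 0.016) 25 2.6 0.18
side (-0.04, -0.125, 0.112) (0.04, -0.125, 0.112) 23 0.1 0.23
side (-0.04, -0.07, 0.112) (-0.04, -0.125, 0.112) 25 1.3 0.23
--
[0.56 0.02 0.16]
top (-0.055, -0.135, 0.016) (0.055, -0.135, 0.016) 25 0.4 0.47
top (0.055, -0.135, 0.016) (0.055, 0.235, 0.016) 25 0.5 0.48
top (0.055, 0.235, 0.016) (-0.055, 0.235, 0.016) 25 0.5 0.15
top (-0.055, 0.235, 0.016) (-0.055, -0.135, 0.016) 25 -0.4 0.28
top (-0.04, -0.125, 0.112) (0.04, -0.125, 0.112) 25 -0.4 0.37
top (0.04, -0.125, 0.112) (
[... 530 characters left out ...]
.016) 25 0.5 0.46
top (0.055, 0.235, 0.016) (-0.055, 0.235, 0.016) 25 0.6 0.15
top (-0.055, 0.235, 0.016) (-0.055, -0.135, 0.016) 25 -0.3 0.26
top (-0.04, -0.125, 0.112) (0.04, -0.125, 0.112) 25 -0.5 0.38
top (0.04, -0.125, 0.112) (0.04, -0.07, 0.112) 25 -0.2 0.64
top (0.04, -0.07, 0.112) (-0.04, -0.07, 0.112) 25 0.3 0.68
top (-0.04, -0.07, 0.112) (-0.04, -0.125, 0.112) 25 -1.5 0.25
side (-0.055, 0.235, 0.016) (-0.055, -0.135, 0.016) 25 1.8 0.26
side (-0.055, -0.135, 0.016) (0.055, -0.135, 0.016) 25 2.6 0.21
side (-0.04, -0.125, 0.112) (0.04, -0.125, 0.112) 24 0.1 0.16
side (-0.04, -0.07, 0.112) (-0.04, -0.125, 0.112) 25 0.2 0.32
--
[0.56 0.02 0.16]
top [0.56 0.02 0.17]
side [0.56 0.02 0.19]
```

```bash
python3 - <<'E'
from fit import *
from scipy import ndimage
p=np.array([.5639,.0214,.1695]); H=[(-.04,-.125,.112),(.04,-.125,.112),(.04,-.07,.112),(-.04,-.07,.112)]
P=lambda z:[(-.055,-.135,z),(.055,-.135,z),(.055,.235,z),(-.055,.235,z)]
im={n:cv2.GaussianBlur(cv2.cvtColor(cv2.imread(f),6),(0,0),.8).astype(float) for n,f in(("top","pics/t1.png"),("side","pics/s1.png"))}
ed=lambda Q,i:(np.array(Q[i]),np.array(Q[(i+1)%4]))
cand=[("top",ed(P(.016),i)) for i in range(4)]+[("top",ed(H,i)) for i in range(4)]+[("side",ed(P(0.),3)),("side",ed(P(0.),0)),("side",ed(H,0)),("side",ed(H,3))]
for it in range(4):
    O=[]
    for n,(a,b) in cand:
        A,B=proj(n,pose(p,a)),proj(n,pose(p,b)); t=(B-A)/np.linalg.norm(B-A); nn=np.array([-t[1],t[0]]);k=np.arange(-2.5,2.51,.1)
        D=[]
        for s in np.linspace(.1,.9,25):
            c=A+s*(B-A); xy=c[:,None]+nn[:,None]*k
            g=np.abs(np.gradient(ndimage.map_coordinates(im[n],[xy[1],xy[0]],order=1))); D.append((s,k[g.argmax()]))
        D=np.array(D);m=np.median(D[:,1]);O.append((n,(a+b)/2,(A+B)/2+nn*m,nn))
        for s in(.2,.8):
            q=D[D[:,0]<.5] if s<.5 else D[D[:,0]>.5]; O.append((n,a+s*(b-a),A+s*(B-A)+nn*np.median(q[:,1]),nn))
    sol=lambda f:least_squares(lambda q:[(proj(n,pose(q,x))-uv)@nn for n,x,uv,nn in O if n in f],p,loss="soft_l1",f_scale=.3)
    r=sol("top side".split()); 
    if it==3: print(r.x.tolist(),np.round(r.fun[1::3] if 0 else r.fun,1).tolist()); print(sol(["top"]).x.tolist(),sol(["side"]).x.tolist())
    p=r.x
E
```

```text
[0.5624906806541907, 0.02222517896775878, 0.16120880980855962] [-0.7, -0.8, -0.7, -0.3, -0.6, -0.1, -0.2, -0.2, -0.1, 0.1, -0.2, 0.4, 0.1, 0.0, 0.3, 0.6, 0.4, 0.6, 0.0, 0.2, 0.0, 1.0, 0.7, 1.2, 0.0, -0.3, 0.3, 1.0, 1.0, 1.0, -0.4, -0.7, -0.2, -0.6, -1.0, -0.4]
[0.5632696971882296, 0.022303930374761218, 0.1663759493571782] [0.5614415444340244, 0.023238255670319504, 0.15803627738910048]
```

The estimates agree on a mid-gap of about (0.563, 0.022) and a yaw of about 0.166. I lower the cell.

Call:
drive_tool([
  {"dx": 0, "dy": -0.08, "dz": 0.15, "turn": 0, "grip": 18},
  {"dx": 0, "dy": 0, "dz": 0.4, "turn": 0, "grip": 18},
  {"dx": 0, "dy": 0, "dz": 0.5, "turn": 0, "grip": 18},
  {"dx": 0, "dy": 0, "dz": 0.5, "turn": 0, "grip": 18},
  {"dx": 0, "dy": 0, "dz": 0.5, "turn": 0, "grip": 18},
  {"dx": 0, "dy": 0, "dz": 0.5, "turn": 0, "grip": 18},
  {"dx": 0, "dy": 0, "dz": 0.5, "turn": 0, "grip": 18},
  {"dx": 0, "dy": 0, "dz": 0.5, "turn": 0, "grip": 18},
  {"dx": 0, "dy": 0, "dz": 0.35, "turn": 0, "grip": 18},
  {"dx": 0, "dy": 0, "dz": 0.15, "turn": 0, "grip": 18},
  {"dx": 0, "dy": 0, "dz": 0, "turn": 0, "grip": 18},
  {"dx": 0, "dy": 0, "dz": 0, "turn": 0, "grip": 18},
  {"dx": 0, "dy": 0, "dz": 0, "turn": 0, "grip": 18},
  {"dx": 0, "dy": 0, "dz": 0, "turn": 0, "grip": 18},
])

```text
time: 16.07
tcp_pos: [0.5654, 0.0208, 0.0747]
eef_rot: [0.001, 0.645, 0.765, 0.001]
force: [0.0, 0.7, -1.6]
finger_gap: 0.0215
finger_force: 58.9
```

```bash
python3 - <<'E'
from h import *
delta([.563,.0222,.0717],.166)
a=snap("side","s7.png");b=snap("top","t7.png")
z=lambda im,u,v,w,h,k:cv2.resize(im[v:v+h,u:u+w,::-1],None,fx=k,fy=k,interpolation=cv2.INTER_CUBIC)
cv2.imwrite("pics/c7.png",np.hstack([z(a,220,140,100,150,4),z(b,240,160,100,150,4)[:,:390]]))
E
```

```text
t 16.07 tcp [0.5654 0.0208 0.0747] psi 0.1698 tilt [ 0.002 -0.    -1.   ] units [ 0.06 -0.07  0.1 ] gap 0.0215
turn units 0.03637958690896025
```

View pics/c7.png

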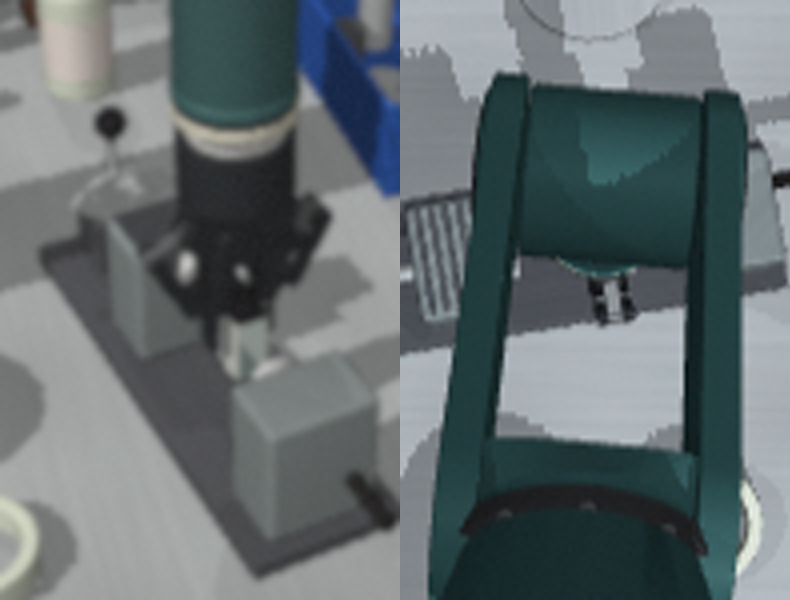

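The cell is between the heads, near crop (248,345). The lever is still upright, and nothing is touching. I make a small trim.

Call:
drive_tool([
  {"dx": 0, "dy": -0.06, "dz": 0.08, "turn": 0, "grip": 18},
  {"dx": 0, "dy": 0, "dz": 0, "turn": 0, "grip": 18},
  {"dx": 0, "dy": 0, "dz": 0, "turn": 0, "grip": 18},
  {"dx": 0, "dy": 0, "dz": 0, "turn": 0, "grip": 18},
  {"dx": 0, "dy": 0, "dz": 0, "turn": 0, "grip": 18},
  {"dx": 0, "dy": 0, "dz": 0, "turn": 0, "grip": 18},
])

```text
time: 16.67
tcp_pos: [0.5629, 0.0206, 0.0715]
eef_rot: [-0.0, 0.645, 0.765, 0.0]
force: [-0.1, 0.1, -0.9]
finger_gap: 0.0211
finger_force: 58.9
```

```bash
python3 - <<'E'
from h import *
for i in range(6):
    delta([.563,.0222,.0717],.166); ctrl.camera("side")
E
```

```text
t 16.67 tcp [0.5629 0.0206 0.0715] psi 0.17 tilt [ 0.  0. -1.] units [ 0.05  0.01 -0.01] gap 0.0211
turn units 0.03817709467938755
t 16.72 tcp [0.5629 0.0206 0.0714] psi 0.17 tilt [ 0.  0. -1.] units [ 0.05  0.01 -0.01] gap 0.0212
turn units 0.0382903059662425
t 16.77 tcp [0.5629 0.0206 0.0714] psi 0.17 tilt [ 0.  0. -1.] units [ 0.05  0.01 -0.01] gap 0.0216
turn units 0.0381763929052004
t 16.82 tcp [0.5629 0.0206 0.0714] psi 0.17 tilt [ 0.  0. -1.] units [ 0.05  0.01 -0.01] gap 0.0214
turn units 0.037942498140783563
t 16.87 tcp [0.5629 0.0206 0.0714] psi 0.17 tilt [-0.  0. -1.] units [ 0.05  0.01 -0.01] gap 0.0213
turn units 0.03791704432845557
t 16.92 tcp [0.5629 0.0206 0.0714] psi 0.17 tilt [-0.  0. -1.] units [ 0.05  0.01 -0.01] gap 0.0214
turn units 0.03813494706948417
```

Settled on target. I hand in.

```bash
python3 -c "
from cell import ctrl
print(ctrl.hand_in())"
```

```text
the job is handed in; nothing more can be done
None
```

I set the shutter lever upright in the middle notch, the gripper is holding the long cell still in mid-gap about 1–2 mm from my measured beam centre, and I handed the job in; no verdict came back.

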